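# Stamp the batch tag with the spring marker

### The job

Put the batch mark on the metal tag in the spring marker: draw the striker back by its upright handle only until its catch takes it, let go so that it stays cocked by itself, then press the trigger pad so that it strikes the die fully home. Do not let it fly before it has caught, do not ram it against its rubber stop, and once the die is struck do not touch the striker again. Leave the other things on the counter where they are.

Things in the scene. Friction and masses are not known exactly. Their poses are not given: they have to be found in the camera images.
- marker: Spring marker: bench stamp on a grey base plate 380 x 140 x 18 mm, fixed. Origin on the counter under the striker's axis; x along the striker, from pull handle to anvil (the blow's direction), z up, y towards the trigger's side. The steel striker rod (16 mm thick) lies along x at y = 0, 60 mm up, in a rear bearing at x -55 to -30 mm, 85 mm tall.
- hammer (a point): Centre of the steel hammer head on the striker rod, 36 mm thick, 45 mm long, 60 mm up; at rest at x = +62 mm of the marker. It moves with the striker.
- tag (a point): Centre of the aluminium tag (45 x 55 x 3 mm, upright) before the anvil, 60 mm up, at x = +130 mm of the marker. The anvil behind it is 100 mm tall; the die holder before it, x +96 to +121 mm, is 85 mm tall.
- handle_grip (a point): Grip point of the pull handle: an upright black post on the rear end of the striker rod, 20 mm thick, from 68 mm (rod's top) to 121 mm above the counter, with a 28 mm cap 6 mm thick on top. The point lies on the post's axis, 100 mm above the counter; at rest at x = -130 mm of the marker. It moves with the striker.
- striker: The striker (rod, head, handle); its frame is the marker's, shifted along x by minus the draw: 0 at rest. Spring: about 3 N, and 0.13 N more per mm. At 26 to 46 mm (differs each time, not measured) a lug has ridden over the sear's ramp (up to 5 N extra, from 25 mm before) and the sear snaps up behind it; eased off, it then stays there. Let go earlier, it flies and half-marks the tag. x +6 mm after the blow.
- bumper (a point): Rubber bumper, 4 x 18 x 10 mm, on the -y side of the hammer head, moving with it; its centre. 3 mm past the catch it meets a rubber stop pad that yields 4 N per mm; over 14 N on the pad knocks the catch out of adjustment. Sear and pad sit on a block that is clamped anywhere along a rail.
- trigger_pad (a point): Centre of the top of the trigger: a flat steel pad 28 x 30 mm, 6 mm thick, on a pin, 95 mm above the counter, beside the hammer head at x = +50, y = +56 mm of the marker. This point is fixed: it does not follow the pad. Pressed straight down up to 10 mm (2 N, 0.25 N more per mm, some N of sear friction); the cocked sear lets go 5 to 7 mm down; the pad springs back up.
- die (a joint): How far the marking die has been driven into the tag (m): 0 before, 0.006 fully. It stays where it is driven (12 N friction).
- paper_cup: brown paper takeaway cup, 80 mm across, 100 mm tall; loose bystander; origin at the centre of its underside
- tamper: dark steel tamper, 58 mm across, 90 mm tall; loose bystander; origin at the centre of its underside
- bean_tin: aluminium tin with paper label, 68 mm across, 100 mm tall; loose bystander; origin at the centre of its underside
- pitcher: steel milk pitcher with handle, 84 mm across, 110 mm tall; loose bystander; origin at the centre of its underside
- bowl: white bowl, 120 mm across, 55 mm tall; loose bystander; origin at the centre of its underside
- portafilter: steel portafilter with black handle, lying, about 190 mm long; loose bystander; origin at the centre of its underside (of the round head; the handle lies along its -x)
- spoon: steel spoon, lying; loose bystander; origin at the centre of its underside

How it is judged:
By the outcome, as a careful person would: the job done as asked, in the order asked, and still so for the second after the job is handed in, with the robot touching nothing.
It also fails if it takes over 61 s, if anything falls off the work surface, if the arm or the gripper's body presses on something with over 40 N, if the wrist force passes 120 N, or if a joint passes its speed limit or range.

### The arm

A 6-joint arm with a two-finger parallel gripper is mounted at the origin on the work surface. World frame = base frame: x ahead of the robot, y to its left, z up, the work surface at z = 0. Lengths are in m, angles in rad, forces in N, time in s.
With the tool pointing down it reaches from about 0.35 to 0.975 m from the base axis. Payload 4.9 kg.
Tool frame: the origin (TCP) lies at the very end of the fingers, on their centre line; the grasp point (between the pads) lies 19 mm behind it; x points along the fingers, z is the direction in which the jaws open and shut, and the axes are right-handed (so a half turn about x gives the same grasp; the last joint's range is limited). The gripper opens to 85 mm and grips with 20 to 120 N. Pads are 22 mm wide; open, the fingers measure 114 mm over their backs; the gripper's body (76 mm by 85 mm) begins 54 mm behind the grasp point. The pads swing forward as they close: fully open they stand 13 mm farther back than shut.
Start: joints at [-1.391, 0.053, 1.613, -0, 1.476, -0.119], TCP at [0.184, -0.597, 0.231] pointing down, gripper open.
Joint ranges: [-3.01, 3.01], [-1.01, 2.22], [0.06, 2.58], [-1.02, 4.17], [0.09, 2.62], [-3.14, 3.14]. Speed limits (rad/s): [2.57, 2.57, 3.14, 3.14, 3.14, 3.14].

### API

Orientations are given as a unit quaternion [w, x, y, z].
In Python, from plant import manip, vision, job gives the robot as it stands.
- The arm moves only by the tool servo_tool, never from a script. Its arguments are lists of equal length, an entry for each row: "twist": the turn, a rotation vector about the world's x, y, z in rad, a list of three; "xyz": the shift along the world's x, y, z in cm, a list of three; "fingers": the opening, from 0 (shut) to 1 (fully open). In form: {"twist": [[wx, wy, wz], ...], "xyz": [[x, y, z], ...], "fingers": [fingers, ...]}. A call has 1 to 8 rows; each row shifts and turns the commanded pose from where the row before left it; what a row does not reach is not made up. A row lasts 1/8 s, in which the tool goes at most 62.5 mm and 10.7 degrees, less where a joint would pass 70% of its speed; a pose out of reach is approached as far as the arm can. A call with a gripper value outside its range is refused whole. The fingers move at their own pace and stop on an object; the grip force is fixed at half the most. Time passes only in rows, so rows that do not move let the fingers close. It gives the time, the measured TCP pose, the force and the opening at its end, in the units of the state.
- manip.state(): the state, without advancing time (a new reading comes with each control period).
- vision.grab_frame(name): name is "scene" or "top" or "wrist"; returns the picture (480x640x3 uint8, red, green, blue); there is no depth.
- vision.get_calibration(name): a dict with "camera_matrix" (3x3 intrinsics, pixels), "k1" (the pictures are not rectified: a ray, as slopes to the right and down, at radius r is drawn at 1 + k1 r^2 times it, then the intrinsics apply), "origin" and "orientation" of the camera in the world; the wrist camera has in their place "mount" (4x4, takes a point from camera to tool coordinates, whose origin is the TCP and whose axes are the tool frame's). Camera axes: x right, y up, looking along -z (the intrinsics and any distortion apply to the point x, -y, -z); pixel columns grow to the right and rows downward; lengths in m; the calibration is good to about 2 mm. A picture is of the moment at which its call begins: read the wrist's pose just before it. get_calibration takes no time and is no camera call.
- job.job_done(): hands the job in, once; it reports no verdict.
Trained networks look in the newest picture that a camera, given by its name, has taken for a name from the list of things; names that differ only in an ending like _2 or _b are one class to them, and where a whole thing is asked for, a point or a joint stands for the part that bears it (a point fixed in the world has none). Each returns a list of dicts, best first, with "score" (0 to 1); they miss things now and then, are a little off and sometimes report something else, mostly with a low value. They report only what shows in the picture. A call takes as long as a camera call.
- vision.spot_in(camera, label): "extent" ([centre column, centre row, width, height] in pixels, round what is visible of it).
The state is a dict: "time": time; "joint_pos": joint angles; "joint_vel": joint speeds; "joint_efforts": joint torques, N m; "tool_pos": TCP position; "tool_rot": TCP orientation; "contact_force": force on the tool from outside, world axes, zero at the start; "ft_torque": the same for the moment, N m; "gripper_width": opening from 0.0 (shut) to 1.0 (fully open).
Only numpy, scipy, OpenCV 4.12 (cv2) and the standard library are available. Lean on these libraries where they do the work, as an engineer would, in place of code of your own. Each camera call takes 0.05 s, during which the arm holds its last target.

## Working session

There is one attempt and no reset: what is moved stays moved. The work goes in short steps, Python scripts to look and compute and a tool call to move; the robot and the scene stay as the last step left them, time stands still between calls to the robot, and variables do not carry over. Pictures are saved under pics/ and viewed, and the job is handed in when it is done.

Besides the shell and the picture viewer there is one more tool, called after ">>>" as name(argument=value, ...), one argument or row to a line, values as JSON. servo_tool: Moves the arm, as the interface text tells. Its arguments: {"type":"object","properties":{"twist":{"type":"array","items":{"type":"array","items":{"type":"number"}}},"xyz":{"type":"array","items":{"type":"array","items":{"type":"number"}}},"fingers":{"type":"array","items":{"type":"number"}}},"required":["twist","xyz","fingers"]}

```bash
mkdir -p pics; ls
cat > h.py <<'E'
import numpy as np, cv2
from plant import manip, vision, job
def save(n,fn):
    im=vision.grab_frame(n); cv2.imwrite('pics/'+fn,im[:,:,::-1]); return im
E
python3 - <<'E'
from h import *
s=manip.state(); print(s)
for n in("scene","top","wrist"):
    print(n,vision.get_calibration(n)); save(n,n+'0.png')
    if n!="wrist":
        for l in("marker","hammer","tag","handle_grip","trigger_pad","bumper","pitcher"):
            r=vision.spot_in(n,l); print(l,[(round(a['score'],2),np.round(a['extent'],1).tolist()) for a in r[:2]])
print(manip.state()['time'])
E
```

```text
pics
{'time': 0.0, 'joint_pos': array([-1.39099509e+00,  5.33601241e-02,  1.61428963e+00,  1.31793955e-05,
        1.47603481e+00, -1.18965940e-01]), 'joint_vel': array([-6.89076737e-05, -8.11450519e-04, -7.55745642e-04,  6.15797879e-04,
       -1.58492056e-03, -1.32005896e-03]), 'joint_efforts': array([ 7.51889947e-04, -3.93676400e+01, -3.70179927e+01, -2.35974875e-05,
        6.94304341e-03, -1.38453140e-05]), 'tool_pos': array([ 0.18387462, -0.59668041,  0.23006363]), 'tool_rot': array([ 0.56830977,  0.42052753,  0.5693807 , -0.41950712]), 'contact_force': array([0.27467079, 0.2150329 , 0.91966609]), 'ft_torque': array([-0.00343008, -0.02138521, -0.00230709]), 'gripper_width': 0.9985874885507727}
scene {'camera_matrix': array([[526.82595304,   0.        , 316.83952308],
       [  0.        , 526.82595304, 244.71126646],
       [  0.        ,   0.        ,   1.        ]]), 'k1': 0.02241396753319809, 'origin': array([1.16850608, 0.65641449, 0.97828273]), 'orientation': array([0.37658435, 0.14790506, 0.35257367, 0.843801  ])}
marker [(0.75, [286.9, 266.8, 133.7, 127.6])]
hammer [(0.7
[... 922 characters left out ...]
9.9, 39.4])]
bumper [(0.89, [341.8, 212.2, 91.5, 32.1])]
pitcher [(0.94, [471.6, 224.8, 47.9, 40.5]), (0.42, [129.2, 205.3, 47.3, 44.4])]
wrist {'camera_matrix': array([[351.03339098,   0.        , 318.63383397],
       [  0.        , 351.03339098, 234.55117177],
       [  0.        ,   0.        ,   1.        ]]), 'k1': 0.008470548257132752, 'mount': array([[ 2.09258277e-04,  2.98362321e-01, -9.54452661e-01,
        -1.42844399e-01],
       [-7.07801278e-04,  9.54452487e-01,  2.98362111e-01,
         7.62262930e-02],
       [ 9.99999728e-01,  6.13128072e-04,  4.10908315e-04,
         1.14946955e-04],
       [ 0.00000000e+00,  0.00000000e+00,  0.00000000e+00,
         1.00000000e+00]])}
0.85
```

View pics/scene0.png

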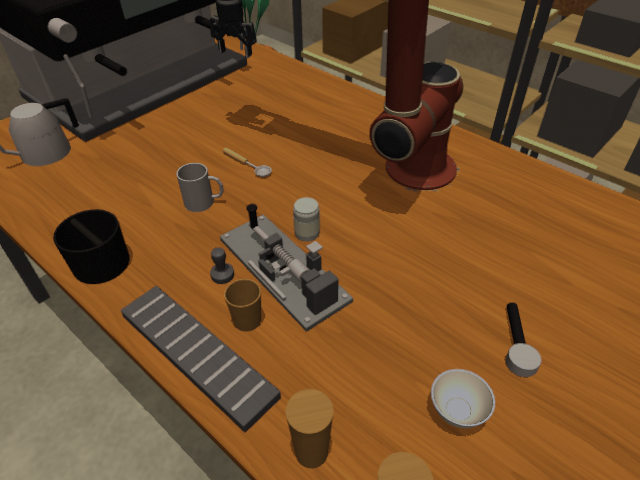

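View pics/top0.png

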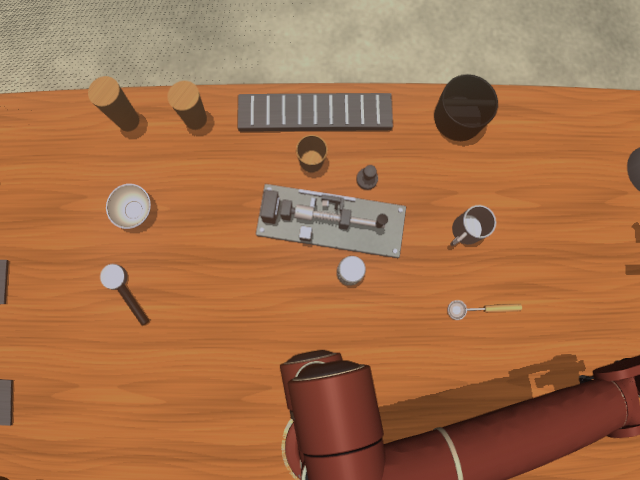

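Run:
```python
import cv2
a=cv2.imread('pics/top0.png')[160:290,240:420]; cv2.imwrite('pics/topz.png',cv2.resize(a,None,fx=4.4,fy=4.4,interpolation=cv2.INTER_CUBIC))
a=cv2.imread('pics/scene0.png')[190:340,210:370]; cv2.imwrite('pics/scz.png',cv2.resize(a,None,fx=4,fy=4,interpolation=cv2.INTER_CUBIC))
```

```text
(no output)
```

View pics/topz.png

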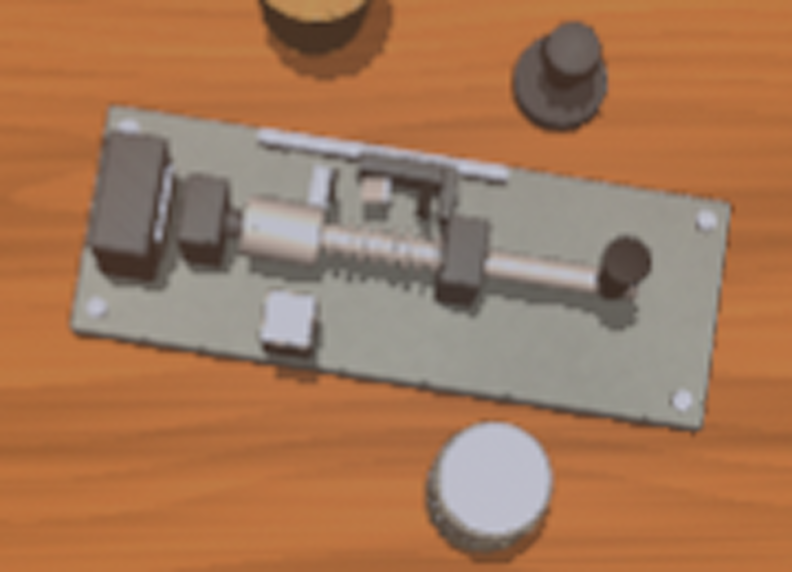

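View pics/scz.png

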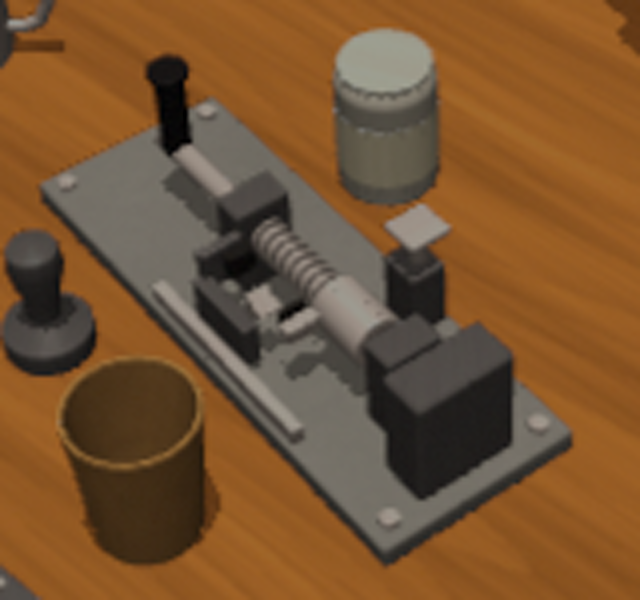

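The top view shows the marker, with its handle (cap at about px 382,220) to the right and the trigger pad at about (306,233). Marker x points roughly along world +y. I'll fit its pose next.

```bash
cat >> h.py <<'E'
from scipy.spatial.transform import Rotation as R
from scipy.optimize import least_squares
def Rq(q): return R.from_quat([q[1],q[2],q[3],q[0]]).as_matrix()
def campose(n,st=None):
    c=vision.get_calibration(n)
    if n!='wrist': return c,Rq(c['orientation']),np.array(c['origin'])
    T=np.array(c['mount']); Rt=Rq(st['tool_rot']); return c,Rt@T[:3,:3],Rt@T[:3,3]+st['tool_pos']
def proj(P,n,st=None,cp=None):
    c,Rm,o=cp or campose(n,st)
    p=(np.atleast_2d(P)-o)@Rm; u=p[:,0]/-p[:,2]; v=-p[:,1]/-p[:,2]
    k=1+c['k1']*(u*u+v*v); K=c['camera_matrix']
    return np.c_[K[0,0]*u*k+K[0,2],K[1,1]*v*k+K[1,2]]
def m2w(P,pose):
    x,y,t=pose; P=np.atleast_2d(P).astype(float); c,s=np.cos(t),np.sin(t)
    return np.c_[x+c*P[:,0]-s*P[:,1], y+s*P[:,0]+c*P[:,1], P[:,2]]
E
cat > fit.py <<'E'
from h import *
mm=1e-3
def z(px,s,o): return np.array(px)/s+np.array(o)
C=[(190,-70,18),(-190,-70,18),(-190,70,18),(190,70,18)]
top=[z(p,4.4,(240,160)) for p in [(107,106),(730,203),(703,430),(72,333)]]
topx=[((-130,0,127),z((626,262),4.4,(240,160))),((50,56,95),z((290,320),4.4,(240,160)))]
sc=[z(p,4,(210,190)) for p in [(385,560),(40,188),(213,97),(572,437)]]
scx=[((-130,0,127),z((167,70),4,(210,190))),((50,56,95),z((417,228),4,(210,190)))]
T=np.array(C+[a for a,_ in topx])*mm; Tp=np.array(top+[b for _,b in topx])
S=np.array(C+[a for a,_ in scx])*mm; Sp=np.array(sc+[b for _,b in scx])
ct,cs=campose('top'),campose('scene')
def f(p,w=(1,1)): return np.r_[w[0]*(proj(m2w(T,p),'top',cp=ct)-Tp).ravel(),w[1]*(proj(m2w(S,p),'scene',cp=cs)-Sp).ravel()]
for w in((1,1),(1,0),(0,1)):
    r=least_squares(lambda p:f(p,w),[0.35,0,1.5]); print(w,np.round(r.x,4),np.round(r.fun,1))
    p=r.x
    for n,P in(('handle',(-.13,0,.1)),('trig',(.05,.056,.095))): print(n,np.round(m2w(P,p),4))
E
python3 fit.py
python3 - <<'E'
from h import *
s=manip.state(); print(np.round(Rq(s['tool_rot']),3))
E
```

```text
(1, 1) [ 0.5785 -0.0146  1.3979] [-1.8 -1.3 -1.5 -0.4 -2.5 -0.  -3.4 -1.5  2.   0.2  1.1 -0.2  0.2 -1.1
 -0.6 -1.   0.5 -0.5  1.3 -1.  -1.9 -2.3 -1.9 -2.5]
handle [[ 0.5561 -0.1427  0.1   ]]
trig [[0.5319 0.0443 0.095 ]]
(1, 0) [ 0.577  -0.017   1.4045] [-1.2 -0.4 -0.7 -0.3 -1.3  0.1 -2.4 -0.4  3.   0.4  2.2  0.5  0.  -0.
 -0.  -0.  -0.  -0.   0.  -0.  -0.  -0.  -0.  -0. ]
handle [[ 0.5555 -0.1452  0.1   ]]
trig [[0.5301 0.0416 0.095 ]]
(0, 1) [ 0.581  -0.0109  1.3923] [-0.  -0.  -0.  -0.  -0.  -0.  -0.  -0.   0.  -0.  -0.  -0.   0.2  0.6
 -0.1 -0.1  1.2  0.5  1.6  0.8 -1.4 -1.2 -1.5 -1.1]
handle [[ 0.558  -0.1388  0.1   ]]
trig [[0.5348 0.0483 0.095 ]]
[[ 0.     0.956  0.294]
 [-0.     0.294 -0.956]
 [-1.     0.     0.   ]]
```

```bash
cat >> fit.py <<'E'
print('with plate offset')
def f2(p,w):
    T2=T.copy();T2[:4,:2]+=p[3:5];S2=S.copy();S2[:4,:2]+=p[3:5]
    return np.r_[w[0]*(proj(m2w(T2,p[:3]),'top',cp=ct)-Tp).ravel(),w[1]*(proj(m2w(S2,p[:3]),'scene',cp=cs)-Sp).ravel()]
for w in((1,1),(1,0),(0,1)):
    r=least_squares(lambda p:f2(p,w),[0.35,0,1.5,0,0]); print(w,np.round(r.x,4),np.round(r.fun,1))
    for n,P in(('handle',(-.13,0,.1)),('trig',(.05,.056,.095))): print(n,np.round(m2w(P,r.x[:3]),4))
E
python3 fit.py|sed -n '/with/,$p'
```

```text
with plate offset
(1, 1) [ 5.7910e-01 -8.8000e-03  1.4004e+00 -8.9000e-03 -5.0000e-04] [-0.8 -1.  -0.4 -0.4 -1.2 -0.1 -2.2 -1.2 -0.4 -0.2 -1.2 -0.4 -0.5 -2.
 -1.4 -1.5 -0.3 -1.   0.5 -1.9 -0.6 -1.1 -0.3 -1.3]
handle [[ 0.5571 -0.1369  0.1   ]]
trig [[0.5324 0.05   0.095 ]]
(1, 0) [ 5.7810e-01 -1.0600e-02  1.4069e+00 -1.0300e-02  1.0000e-04] [ 0.1  0.   0.6 -0.3  0.2  0.2 -0.9  0.   0.4 -0.2 -0.4  0.2 -0.  -0.
 -0.  -0.  -0.  -0.   0.  -0.  -0.  -0.  -0.  -0. ]
handle [[ 0.5569 -0.1389  0.1   ]]
trig [[0.531  0.0479 0.095 ]]
(0, 1) [ 5.816e-01 -5.300e-03  1.395e+00 -8.000e-03 -9.000e-04] [-0.  -0.  -0.  -0.  -0.  -0.  -0.  -0.  -0.  -0.  -0.  -0.  -0.4 -0.
 -0.9 -0.4  0.4  0.1  0.9  0.1 -0.1 -0.1  0.1  0.1]
handle [[ 0.5588 -0.1333  0.1   ]]
trig [[0.5352 0.0537 0.095 ]]
```

>>> servo_tool(
  twist=[
    [0, 0, -0.08],
    [0, 0, -0.08],
    [0, 0, -0.08],
    [0, 0, -0.08],
    [0, 0, -0.08],
    [0, 0, -0.07],
    [0, 0, 0],
    [0, 0, 0],
  ],
  xyz=[
    [3.1, 4.5, 0.2],
    [3.1, 4.5, 0.2],
    [3.1, 4.5, 0.2],
    [3.1, 4.5, 0.2],
    [3.1, 4.5, 0.2],
    [3.1, 4.5, 0.2],
    [3.1, 4.5, 0.2],
    [3.1, 4.5, 0.2],
  ],
  fingers=[1, 1, 1, 1, 1, 1, 1, 1],
)

```text
time: 1.85
tool_pos: [0.4328, -0.2358, 0.2477]
tool_rot: [0.456, 0.541, 0.455, -0.541]
contact_force: [0.1, -0.7, 0.6]
gripper_width: 0.999
```

>>> servo_tool(
  twist=[
    [0, 0, 0],
    [0, 0, 0],
    [0, 0, 0],
    [0, 0, 0],
    [0, 0, 0],
  ],
  xyz=[
    [3.1, 4.5, 0.2],
    [3.1, 4.5, 0.2],
    [3.1, 4.5, 0.2],
    [3.1, 4.5, 0.2],
    [0, 0, 0],
  ],
  fingers=[1, 1, 1, 1, 1],
)

```text
time: 2.48
tool_pos: [0.5572, -0.0545, 0.2554]
tool_rot: [0.457, 0.54, 0.457, -0.54]
contact_force: [-1.2, -0.7, 0.4]
gripper_width: 0.998
```

Run:
```python
from h import *
import pickle
s=manip.state(); save('wrist','w1.png'); pickle.dump(s,open('w1.pkl','wb'))
print(s['time'],s['tool_pos'],np.round(Rq(s['tool_rot']),3),s['joint_pos'].round(2),s['contact_force'])
```

```text
2.475 [ 0.557221   -0.05450147  0.25543469] [[ 0.     0.986 -0.166]
 [ 0.    -0.166 -0.986]
 [-1.     0.    -0.   ]] [-0.23 -0.12  1.74  0.    1.52  1.51] [-1.16472503 -0.71065219  0.42260169]
```

View pics/w1.png

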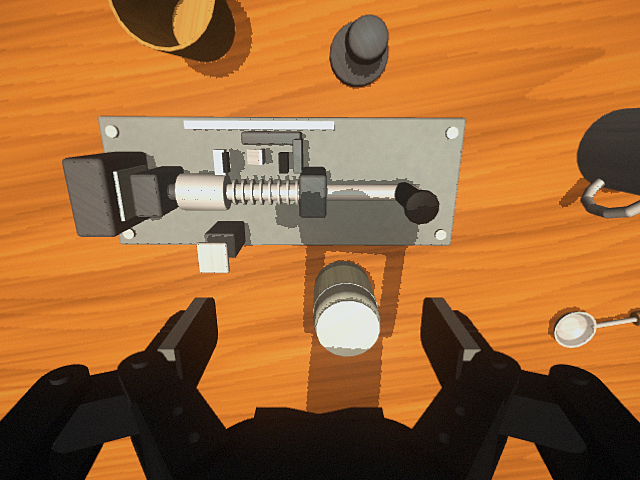

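Run:
```python
import cv2
a=cv2.imread('pics/w1.png')
cv2.imwrite('pics/w1z.png',cv2.resize(a[105:285,55:255],None,fx=3.3,fy=3.3,interpolation=cv2.INTER_CUBIC))
cv2.imwrite('pics/w1y.png',cv2.resize(a[115:235,195:345],None,fx=5,fy=5,interpolation=cv2.INTER_CUBIC))
cv2.imwrite('pics/w1x.png',cv2.resize(a[105:255,300:480],None,fx=4,fy=4,interpolation=cv2.INTER_CUBIC))
```

```text
(no output)
```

View pics/w1z.png

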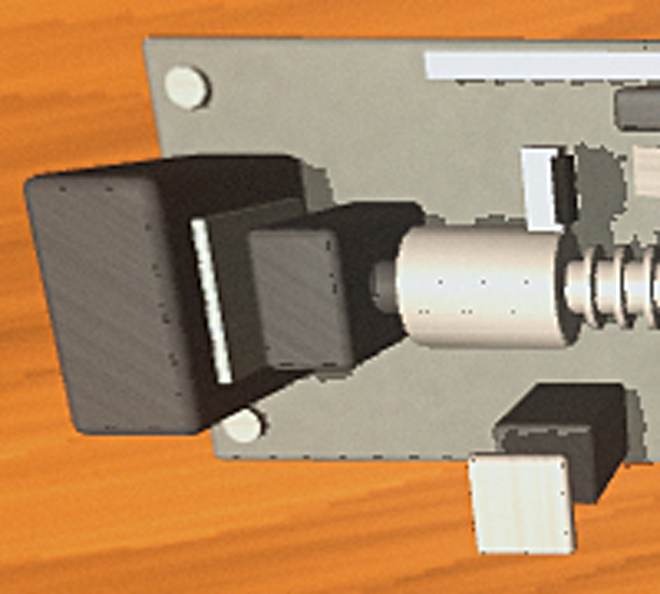

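View pics/w1y.png

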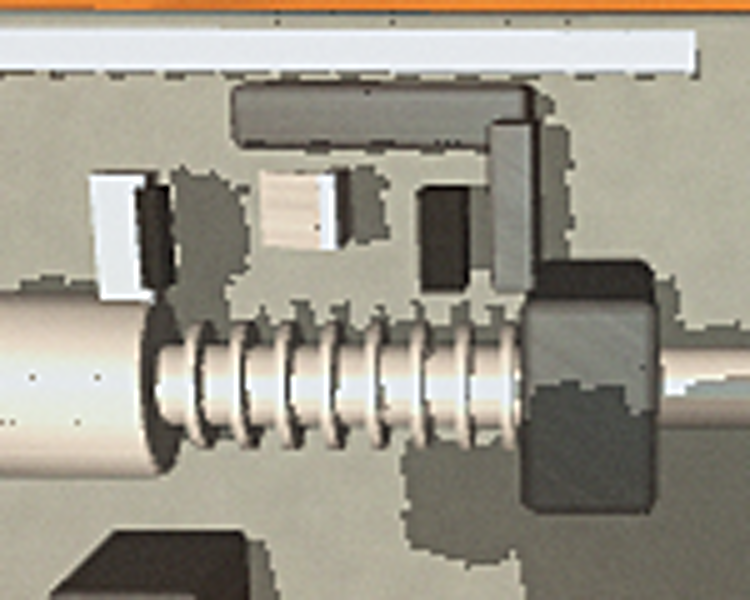

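View pics/w1x.png

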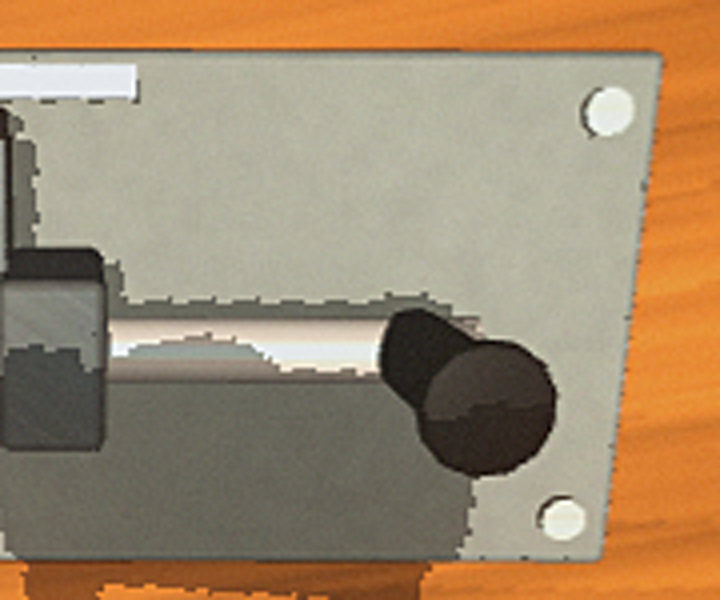

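```bash
cat > fit2.py <<'E'
from h import *
import pickle
mm=1e-3; st=pickle.load(open('w1.pkl','rb'));cw=campose('wrist',st)
Z=lambda x,y:(x/3.3+55,y/3.3+105); X=lambda x,y:(x/4+300,y/4+105); Y=lambda x,y:(x/5+195,y/5+115)
C=np.array([(190,-70,18),(190,70,18),(-190,-70,18),(-190,70,18),(-130,0,127),(50,56,95)])*mm
c=np.array([Z(145,38),Z(213,458),X(662,52),X(600,560),X(487,408),Z(522,502)])
def f(p,w=0):
    P=C.copy();P[:4,:2]+=p[3:5]; return (proj(m2w(P,p[:3]),'w',cp=cw)-c).ravel()
r=least_squares(f,[.579,-.009,1.4,-.01,0]);print(np.round(r.x,4),np.round(r.fun,2))
p=r.x
for n,P in(('handle',(-.13,0,.1)),('trig',(.05,.056,.095))): print(n,np.round(m2w(P,p[:3]),4))
def ray(px,z):
    q=least_squares(lambda v:(proj(m2w([v[0],v[1],z],p[:3]),'w',cp=cw)-px).ravel(),[0,0]); return q.x*1e3
for n,px,z in (('bump R',Y(173,186),.065),('bump L',Y(137,186),.065),('pad L',Y(420,188),.065),('padR',Y(468,188),.065),('hamR',Y(165,385),.078),('hamL',Z(402,285),.078),
  ('bumpR50',Y(173,186),.05),('padL50',Y(420,188),.05),('tanL',Y(258,175),.06),('tanR',Y(320,175),.06),('whL',Y(90,175),.065),('whR',Y(150,175),.065),('bearR',Y(655,300),.085),('bearL',Y(523,300),.085)):
    print(n,np.round(ray(px,z),1))
E
python3 fit2.py
```

```text
[ 5.8000e-01 -9.6000e-03  1.3997e+00 -1.0200e-02  1.0000e-03] [-2.68 -0.82 -0.39  1.3   1.89 -0.48  1.29  1.45  0.75 -0.21 -0.88  0.43]
handle [[ 0.5579 -0.1377  0.1   ]]
trig [[0.5333 0.0492 0.095 ]]
bump R [ 34.7 -36.9]
bump L [ 41.3 -36.8]
pad L [-11.1 -36.7]
padR [-20.  -36.8]
hamR [35.5 -2. ]
hamL [82.4 -2.4]
bumpR50 [ 38.4 -35.7]
padL50 [ -9.4 -35.6]
tanL [ 19.8 -38.6]
tanR [  8.2 -38.6]
whL [ 49.8 -38.8]
whR [ 38.8 -38.8]
bearR [-54.4 -19. ]
bearL [-31.  -18.9]
```

>>> servo_tool(
  twist=[
    [0, 0, 0],
    [0, 0, 0],
    [0, 0, 0],
    [0, 0, 0],
    [0, 0, 0],
  ],
  xyz=[
    [0, -4.35, -1],
    [0, -4.3, -3],
    [0, 0, -4],
    [0, 0, -3.5],
    [0, 0, 0],
  ],
  fingers=[1, 1, 1, 1, 1],
)

```text
time: 3.15
tool_pos: [0.5529, -0.1441, 0.1367]
tool_rot: [-0.453, -0.54, -0.457, 0.543]
contact_force: [-1.0, 0.6, -0.3]
gripper_width: 1.0
```

Run:
```python
from h import *
s=manip.state(); save('wrist','w2.png'); print(s['tool_pos'],s['contact_force'])
p=[.580,-.0096,1.3997]
q=proj(m2w([[-.13,0,.127],[-.13,0,.1],[-.13,0,.068]],p),'wrist',s); print(q)
T=Rq(s['tool_rot']); print(proj(s['tool_pos']-T[:,0]*.019,'wrist',s),proj(s['tool_pos'],'wrist',s))
```

```text
[ 0.55285685 -0.14414483  0.13668412] [-1.03769614  0.57707351 -0.267737  ]
[[303.40704007 284.07103836]
 [305.51732754 262.4550047 ]
 [307.38827425 243.28480724]]
[[318.48435154 323.86247222]] [[318.51724846 301.14742173]]
```

View pics/w2.png

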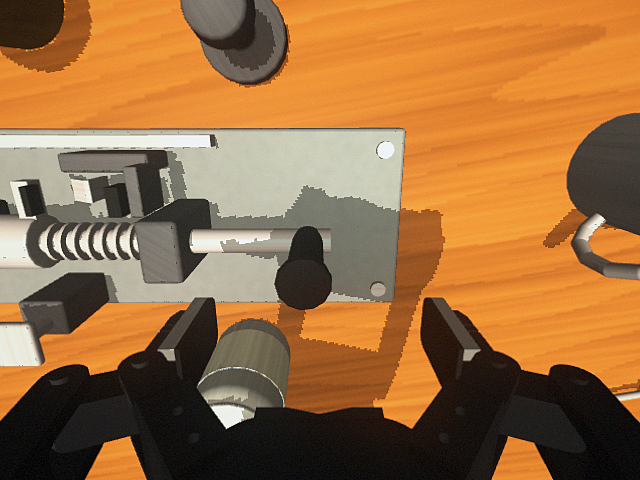

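```bash
cat > t.py <<'E'
from h import *
import pickle
st=pickle.load(open('w1.pkl','rb'));cw=campose('wrist',st);p=[.580,-.0096,1.3997]
def ray(px,z,cp=cw):
    return least_squares(lambda v:(proj(m2w([v[0],v[1],z],p),'w',cp=cp)-px).ravel(),[0,0]).x*1e3
print('tin marker frame',ray((347,327),.1), ray((315,327),.1))
print('tamper',ray((368,38),.09))
s=manip.state();print(s['tool_pos'],s['joint_vel'])
d=s['tool_pos'][:2]-p[:2];c,sn=np.cos(p[2]),np.sin(p[2]);print('tcp in marker',c*d[0]+sn*d[1],-sn*d[0]+c*d[1])
E
python3 t.py
```

```text
tin marker frame [-76.00012583 125.52720278] [-44.97991434 125.6767783 ]
tamper [ -86.02181011 -126.14712948]
[ 0.55463353 -0.14448783  0.13940644] [ 0.01255394 -0.02879601 -0.05688321  0.00113835 -0.00434687  0.00111683]
tcp in marker -0.13723725958942384 0.0020297069036624774
```

>>> servo_tool(
  twist=[
    [0, 0, 0],
    [0, 0, 0],
  ],
  xyz=[
    [0, 0, 0],
    [0, 0, 0],
  ],
  fingers=[1, 1],
)

```text
time: 3.45
tool_pos: [0.5571, -0.1443, 0.1427]
tool_rot: [0.457, 0.542, 0.454, -0.54]
contact_force: [-0.2, -0.4, 0.2]
gripper_width: 1.0
```

```bash
python3 t.py; python3 -c "
from h import *
print(manip.state())"
```

```text
tin marker frame [-76.00131614 125.52627891] [-44.98106528 125.67567366]
tamper [ -86.02374595 -126.14834849]
[ 0.55712397 -0.14432381  0.14268272] [ 0.00506018  0.00419812  0.00586471  0.00052006 -0.00171722 -0.00088429]
tcp in marker -0.13665160100618043 -0.0003964422135513748
{'time': 3.45, 'joint_pos': array([-3.82735528e-01,  4.21195537e-03,  1.81411574e+00, -6.74278847e-05,
        1.31949240e+00,  1.35926415e+00]), 'joint_vel': array([ 0.00506018,  0.00419812,  0.00586471,  0.00052006, -0.00171722,
       -0.00088429]), 'joint_efforts': array([-1.15566321e-01, -3.51084566e+01, -3.49409866e+01, -5.33931292e-03,
       -3.45314154e-03, -6.08923328e-04]), 'tool_pos': array([ 0.55712397, -0.14432381,  0.14268272]), 'tool_rot': array([ 0.45661309,  0.54151831,  0.45423553, -0.54030777]), 'contact_force': array([-0.16639544, -0.44230521,  0.17240897]), 'ft_torque': array([ 0.01087292, -0.01592599,  0.00592029]), 'gripper_width': 1.0004688757850584}
```

>>> servo_tool(
  twist=[
    [0, 0, 0],
    [0, 0, 0],
    [0, 0, 0],
    [0, 0, 0],
    [0, 0, 0],
    [0, 0, 0],
    [0, 0, 0],
  ],
  xyz=[
    [0.05, 0.35, -1.5],
    [0, 0, -1.5],
    [0, 0, -1.3],
    [0, 0, -1.0],
    [0, 0, -0.6],
    [0, 0, 0],
    [0, 0, 0],
  ],
  fingers=[1, 1, 1, 1, 1, 1, 1],
)

```text
time: 4.32
tool_pos: [0.5569, -0.1405, 0.0818]
tool_rot: [0.456, 0.541, 0.455, -0.541]
contact_force: [-0.1, -0.6, 0.1]
gripper_width: 0.999
```

```bash
python3 t.py|tail -2;  python3 -c "
from h import *
save('wrist','w3.png')"
```

```text
[ 0.55687827 -0.14046939  0.08184581] [-0.00122964 -0.00585569 -0.0025528  -0.00126647 -0.00311101 -0.000518  ]
tcp in marker -0.13289529645331183 0.0005019352398694943
```

View pics/w3.png

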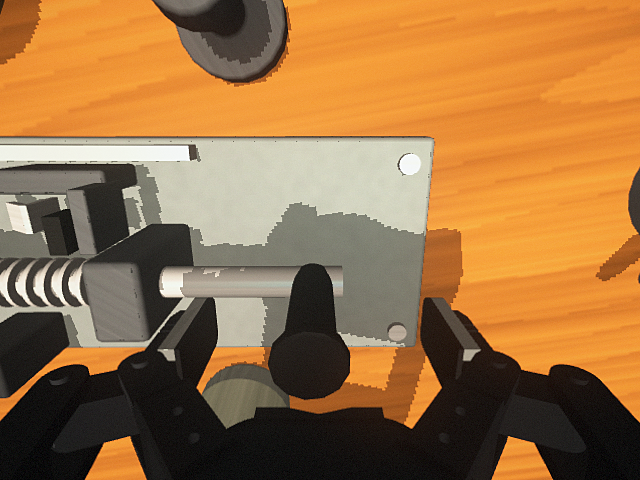

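The post sits between the pads, about 3 mm ahead of centre as intended. I'll close the gripper.

>>> servo_tool(
  twist=[
    [0, 0, 0],
    [0, 0, 0],
    [0, 0, 0],
    [0, 0, 0],
    [0, 0, 0],
    [0, 0, 0],
    [0, 0, 0],
    [0, 0, 0],
  ],
  xyz=[
    [0, 0, 0],
    [0, 0, 0],
    [0, 0, 0],
    [0, 0, 0],
    [0, 0, 0],
    [0, 0, 0],
    [0, 0, 0],
    [0, 0, 0],
  ],
  fingers=[0, 0, 0, 0, 0, 0, 0, 0],
)

```text
time: 5.38
tool_pos: [0.5566, -0.1403, 0.0816]
tool_rot: [0.455, 0.541, 0.455, -0.541]
contact_force: [-1.2, 4.6, 4.7]
gripper_width: 0.26
```

```bash
python3 t.py|tail -2;  python3 -c "
from h import *
s=manip.state();print(s['gripper_width'],s['contact_force'],s['time'])
save('wrist','w4.png')"
```

```text
-1.21552740e-03  6.65885361e-04]
tcp in marker -0.13273824443985574 0.000787793929260594
0.26008962377313677 [-1.22948057  4.622814    4.69159071] 5.375
```

View pics/w4.png

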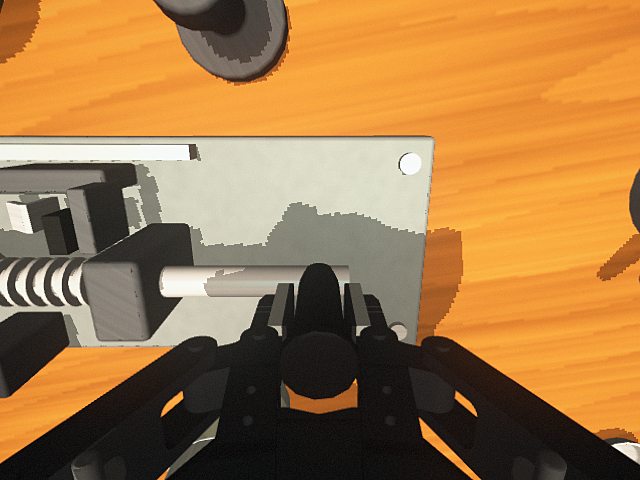

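>>> servo_tool(
  twist=[
    [0, 0, 0],
    [0, 0, 0],
    [0, 0, 0],
    [0, 0, 0],
    [0, 0, 0],
    [0, 0, 0],
    [0, 0, 0],
    [0, 0, 0],
  ],
  xyz=[
    [-0.05, -0.3, 0],
    [-0.05, -0.3, 0],
    [-0.05, -0.3, 0],
    [-0.05, -0.3, 0],
    [-0.05, -0.3, 0],
    [-0.06, -0.3, 0],
    [0, 0, 0],
    [0, 0, 0],
  ],
  fingers=[0, 0, 0, 0, 0, 0, 0, 0],
)

```text
time: 6.42
tool_pos: [0.5536, -0.1579, 0.0816]
tool_rot: [0.455, 0.541, 0.456, -0.541]
contact_force: [-1.7, 5.8, 5.2]
gripper_width: 0.26
```

```bash
cat > q.py <<'E'
from h import *
import sys
s=manip.state();p=[.580,-.0096,1.3997]
d=s['tool_pos'][:2]-p[:2];c,sn=np.cos(p[2]),np.sin(p[2]);F=s['contact_force']
print('t',s['time'],'draw',round(-1e3*(c*d[0]+sn*d[1])-130,2),'y',round(1e3*(-sn*d[0]+c*d[1]),2),'Fx %.2f Fy %.2f Fz %.2f'%(c*F[0]+sn*F[1],-sn*F[0]+c*F[1],F[2]),s['gripper_width'])
if len(sys.argv)>1: save('wrist',sys.argv[1])
E
python3 q.py w5.png
```

```text
t 6.425 draw 20.59 y 0.78 Fx 5.44 Fy 2.71 Fz 5.19 0.26033629635512684
```

View pics/w5.png

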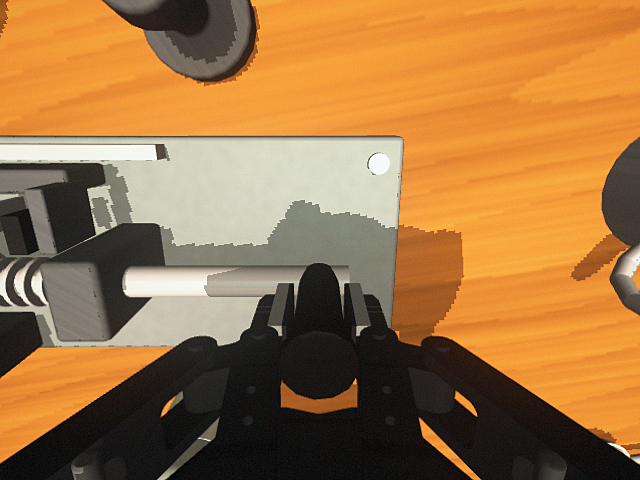

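>>> servo_tool(
  twist=[
    [0, 0, 0],
    [0, 0, 0],
    [0, 0, 0],
    [0, 0, 0],
    [0, 0, 0],
  ],
  xyz=[
    [-0.03, -0.2, 0],
    [-0.03, -0.2, 0],
    [-0.03, -0.1, 0],
    [0, 0, 0],
    [0, 0, 0],
  ],
  fingers=[0, 0, 0, 0, 0],
)

```text
time: 7.1
tool_pos: [0.5529, -0.1619, 0.0816]
tool_rot: [0.455, 0.542, 0.456, -0.54]
contact_force: [0.7, 9.3, 5.8]
gripper_width: 0.26
```

```bash
python3 q.py
```

```text
t 7.1 draw 24.69 y 0.81 Fx 9.29 Fy 0.85 Fz 5.85 0.2598595206995325
```

>>> servo_tool(
  twist=[
    [0, 0, 0],
    [0, 0, 0],
    [0, 0, 0],
    [0, 0, 0],
    [0, 0, 0],
  ],
  xyz=[
    [-0.03, -0.2, 0],
    [-0.03, -0.2, 0],
    [-0.03, -0.1, 0],
    [0, 0, 0],
    [0, 0, 0],
  ],
  fingers=[0, 0, 0, 0, 0],
)

```text
time: 7.72
tool_pos: [0.5521, -0.1664, 0.0816]
tool_rot: [0.455, 0.542, 0.456, -0.54]
contact_force: [0.7, 10.8, 6.0]
gripper_width: 0.263
```

```bash
python3 q.py
```

```text
t 7.725 draw 29.25 y 0.8 Fx 10.75 Fy 1.16 Fz 5.98 0.2625219978069473
```

>>> servo_tool(
  twist=[
    [0, 0, 0],
    [0, 0, 0],
    [0, 0, 0],
    [0, 0, 0],
  ],
  xyz=[
    [-0.02, -0.1, 0],
    [-0.02, -0.1, 0],
    [0, 0, 0],
    [0, 0, 0],
  ],
  fingers=[0, 0, 0, 0],
)

```text
time: 8.22
tool_pos: [0.5518, -0.1681, 0.0816]
tool_rot: [0.455, 0.542, 0.456, -0.54]
contact_force: [0.9, 12.0, 5.6]
gripper_width: 0.263
```

```bash
python3 q.py
```

```text
t 8.225 draw 31.02 y 0.78 Fx 11.99 Fy 1.12 Fz 5.56 0.2626443525635251
```

>>> servo_tool(
  twist=[
    [0, 0, 0],
    [0, 0, 0],
    [0, 0, 0],
    [0, 0, 0],
  ],
  xyz=[
    [-0.02, -0.1, 0],
    [-0.02, -0.1, 0],
    [0, 0, 0],
    [0, 0, 0],
  ],
  fingers=[0, 0, 0, 0],
)

```text
time: 8.72
tool_pos: [0.5513, -0.1708, 0.0816]
tool_rot: [0.455, 0.542, 0.456, -0.54]
contact_force: [1.1, 9.3, 6.0]
gripper_width: 0.265
```

```bash
python3 q.py
```

```text
t 8.725 draw 33.71 y 0.79 Fx 9.40 Fy 0.53 Fz 6.03 0.2650376235007062
```

>>> servo_tool(
  twist=[
    [0, 0, 0],
    [0, 0, 0],
    [0, 0, 0],
    [0, 0, 0],
  ],
  xyz=[
    [-0.02, -0.1, 0],
    [-0.02, -0.1, 0],
    [0, 0, 0],
    [0, 0, 0],
  ],
  fingers=[0, 0, 0, 0],
)

```text
time: 9.22
tool_pos: [0.551, -0.1728, 0.0816]
tool_rot: [0.455, 0.542, 0.456, -0.54]
contact_force: [1.0, 9.5, 5.6]
gripper_width: 0.261
```

```bash
python3 q.py
```

```text
t 9.225 draw 35.79 y 0.78 Fx 9.55 Fy 0.68 Fz 5.62 0.26086517623017713
```

Run:
```python
from h import *
a=save('wrist','w6.png'); b=save('scene','s6.png'); c=save('top','t6.png')
f=lambda im,y0,y1,x0,x1,k,n: cv2.imwrite('pics/'+n,cv2.resize(im[y0:y1,x0:x1,::-1],None,fx=k,fy=k,interpolation=cv2.INTER_CUBIC))
f(b,200,310,210,350,5,'s6z.png'); f(a,100,380,0,340,2.1,'w6z.png'); f(c,170,260,250,410,5,'t6z.png')
```

```text
(no output)
```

View pics/s6z.png

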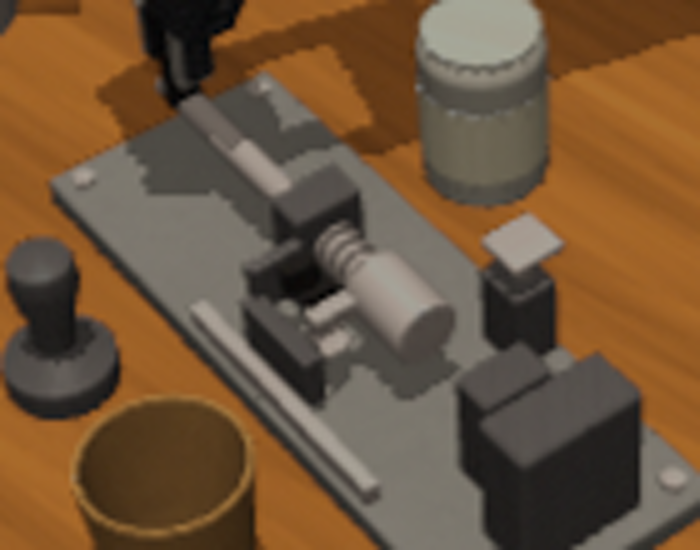

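View pics/w6z.png

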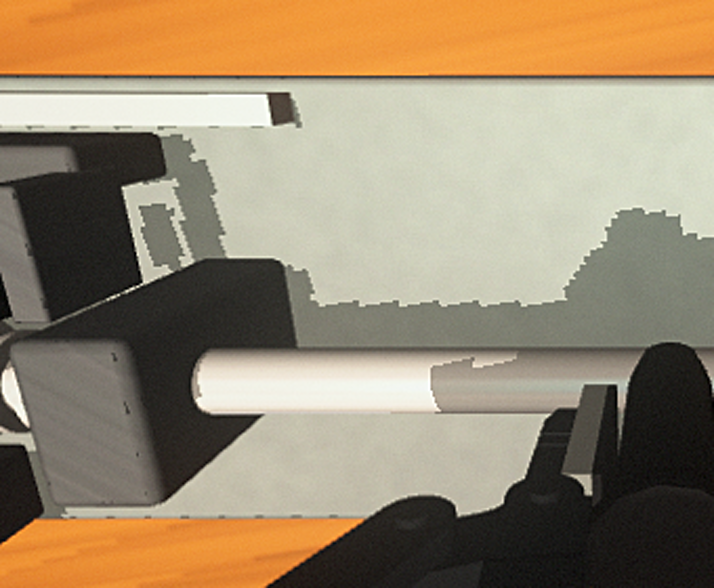

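View pics/t6z.png

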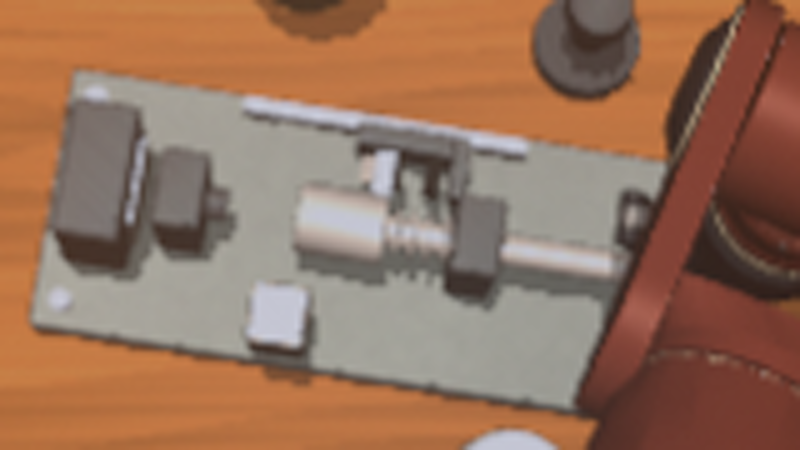

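>>> servo_tool(
  twist=[
    [0, 0, 0],
    [0, 0, 0],
    [0, 0, 0],
    [0, 0, 0],
  ],
  xyz=[
    [-0.02, -0.1, 0],
    [-0.02, -0.1, 0],
    [0, 0, 0],
    [0, 0, 0],
  ],
  fingers=[0, 0, 0, 0],
)

```text
time: 9.88
tool_pos: [0.5507, -0.1748, 0.0816]
tool_rot: [0.455, 0.542, 0.456, -0.54]
contact_force: [1.5, 8.9, 5.7]
gripper_width: 0.266
```

```bash
python3 q.py
```

```text
t 9.875 draw 37.74 y 0.79 Fx 9.03 Fy 0.06 Fz 5.68 0.2656338042335357
```

>>> servo_tool(
  twist=[
    [0, 0, 0],
    [0, 0, 0],
    [0, 0, 0],
  ],
  xyz=[
    [-0.02, -0.1, 0],
    [0, 0, 0],
    [0, 0, 0],
  ],
  fingers=[0, 0, 0],
)

```text
time: 10.25
tool_pos: [0.5505, -0.1757, 0.0816]
tool_rot: [0.455, 0.542, 0.456, -0.54]
contact_force: [1.5, 9.5, 3.7]
gripper_width: 0.265
```

```bash
python3 q.py
```

```text
t 10.25 draw 38.71 y 0.76 Fx 9.62 Fy 0.14 Fz 3.68 0.265229920466551
```

>>> servo_tool(
  twist=[
    [0, 0, 0],
    [0, 0, 0],
    [0, 0, 0],
  ],
  xyz=[
    [-0.02, -0.1, 0],
    [0, 0, 0],
    [0, 0, 0],
  ],
  fingers=[0, 0, 0],
)

```text
time: 10.62
tool_pos: [0.5503, -0.1767, 0.0816]
tool_rot: [0.455, 0.542, 0.456, -0.54]
contact_force: [1.8, 9.4, 5.5]
gripper_width: 0.261
```

```bash
python3 q.py
```

```text
t 10.625 draw 39.7 y 0.77 Fx 9.53 Fy -0.23 Fz 5.48 0.2607156403773226
```

>>> servo_tool(
  twist=[
    [0, 0, 0],
    [0, 0, 0],
    [0, 0, 0],
  ],
  xyz=[
    [-0.02, -0.1, 0],
    [0, 0, 0],
    [0, 0, 0],
  ],
  fingers=[0, 0, 0],
)

```text
time: 11.0
tool_pos: [0.5502, -0.1776, 0.0816]
tool_rot: [0.455, 0.542, 0.456, -0.54]
contact_force: [1.8, 9.4, 4.6]
gripper_width: 0.261
```

```bash
python3 q.py
```

```text
t 11.0 draw 40.67 y 0.78 Fx 9.54 Fy -0.16 Fz 4.60 0.2614320426306233
```

>>> servo_tool(
  twist=[
    [0, 0, 0],
    [0, 0, 0],
    [0, 0, 0],
  ],
  xyz=[
    [-0.02, -0.1, 0],
    [0, 0, 0],
    [0, 0, 0],
  ],
  fingers=[0, 0, 0],
)

```text
time: 11.38
tool_pos: [0.55, -0.1786, 0.0816]
tool_rot: [0.455, 0.542, 0.456, -0.54]
contact_force: [1.7, 9.0, 5.1]
gripper_width: 0.261
```

```bash
python3 q.py;python3 - <<'E'
from h import *
b=save('scene','s7.png'); c=save('top','t7.png')
f=lambda im,y0,y1,x0,x1,k,n: cv2.imwrite('pics/'+n,cv2.resize(im[y0:y1,x0:x1,::-1],None,fx=k,fy=k,interpolation=cv2.INTER_CUBIC))
f(b,230,300,245,325,9,'s7z.png'); f(c,185,235,305,360,12,'t7z.png')
E
```

```text
t 11.375 draw 41.65 y 0.78 Fx 9.17 Fy -0.17 Fz 5.11 0.26068812000436276
```

View pics/s7z.png

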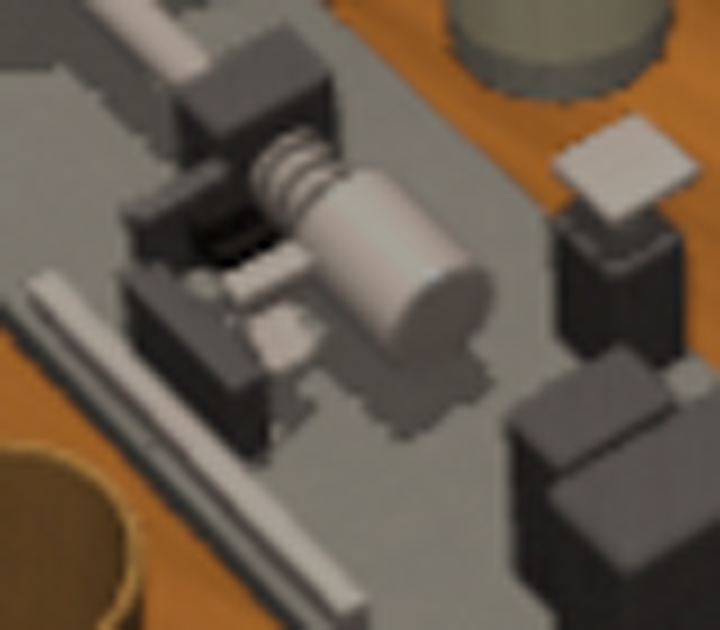

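View pics/t7z.png

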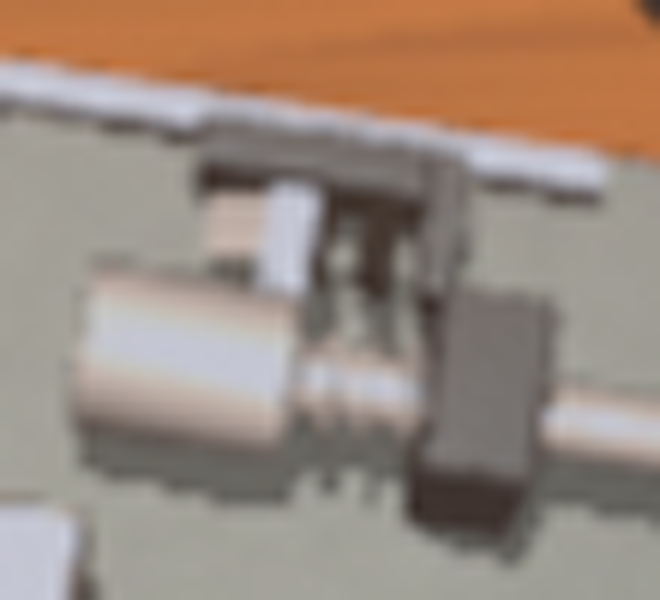

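>>> servo_tool(
  twist=[
    [0, 0, 0],
    [0, 0, 0],
    [0, 0, 0],
  ],
  xyz=[
    [-0.02, -0.1, 0],
    [0, 0, 0],
    [0, 0, 0],
  ],
  fingers=[0, 0, 0],
)

```text
time: 11.85
tool_pos: [0.5498, -0.1796, 0.0816]
tool_rot: [0.455, 0.542, 0.456, -0.54]
contact_force: [2.0, 9.6, 4.8]
gripper_width: 0.26
```

```bash
python3 q.py
```

```text
t 11.85 draw 42.68 y 0.77 Fx 9.81 Fy -0.34 Fz 4.76 0.2598063580941927
```

>>> servo_tool(
  twist=[
    [0, 0, 0],
    [0, 0, 0],
    [0, 0, 0],
  ],
  xyz=[
    [-0.02, -0.1, 0],
    [0, 0, 0],
    [0, 0, 0],
  ],
  fingers=[0, 0, 0],
)

```text
time: 12.22
tool_pos: [0.5497, -0.1806, 0.0817]
tool_rot: [0.455, 0.542, 0.456, -0.54]
contact_force: [2.2, 10.3, 4.2]
gripper_width: 0.26
```

```bash
python3 q.py
```

```text
t 12.225 draw 43.65 y 0.74 Fx 10.57 Fy -0.45 Fz 4.17 0.2603786561568004
```

>>> servo_tool(
  twist=[
    [0, 0, 0],
    [0, 0, 0],
    [0, 0, 0],
  ],
  xyz=[
    [-0.02, -0.1, 0],
    [0, 0, 0],
    [0, 0, 0],
  ],
  fingers=[0, 0, 0],
)

```text
time: 12.6
tool_pos: [0.5495, -0.1819, 0.0816]
tool_rot: [0.455, 0.542, 0.456, -0.54]
contact_force: [1.8, 8.5, 4.9]
gripper_width: 0.261
```

```bash
python3 q.py
```

```text
t 12.6 draw 44.97 y 0.75 Fx 8.69 Fy -0.30 Fz 4.88 0.26064651266743516
```

>>> servo_tool(
  twist=[
    [0, 0, 0],
    [0, 0, 0],
    [0, 0, 0],
  ],
  xyz=[
    [-0.01, -0.08, 0],
    [0, 0, 0],
    [0, 0, 0],
  ],
  fingers=[0, 0, 0],
)

```text
time: 12.98
tool_pos: [0.5493, -0.1828, 0.0816]
tool_rot: [0.455, 0.542, 0.456, -0.54]
contact_force: [1.7, 8.9, 5.2]
gripper_width: 0.259
```

```bash
python3 q.py;python3 - <<'E'
from h import *
b=save('scene','s8.png'); c=save('top','t8.png')
f=lambda im,y0,y1,x0,x1,k,n: cv2.imwrite('pics/'+n,cv2.resize(im[y0:y1,x0:x1,::-1],None,fx=k,fy=k,interpolation=cv2.INTER_CUBIC))
f(b,230,300,245,325,9,'s8z.png'); f(c,185,235,305,360,12,'t8z.png')
E
```

```text
t 12.975 draw 45.85 y 0.73 Fx 9.08 Fy -0.15 Fz 5.16 0.259200783978937
```

View pics/s8z.png

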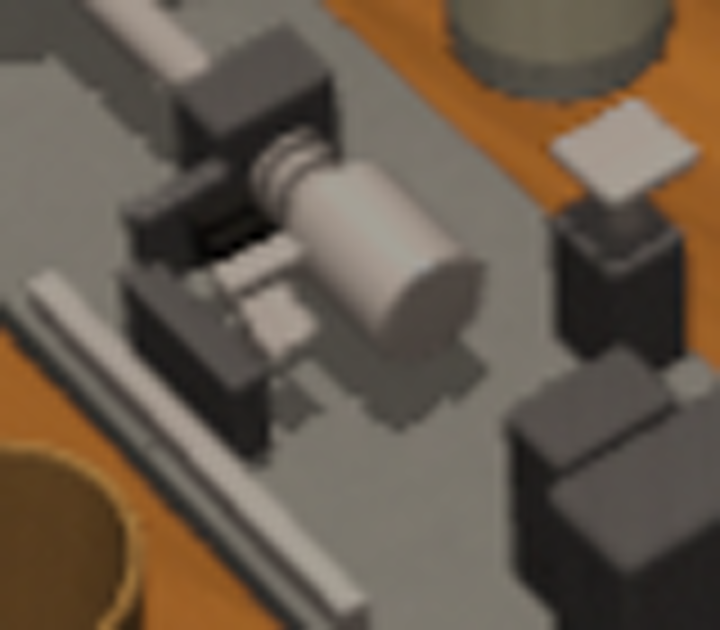

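View pics/t8z.png

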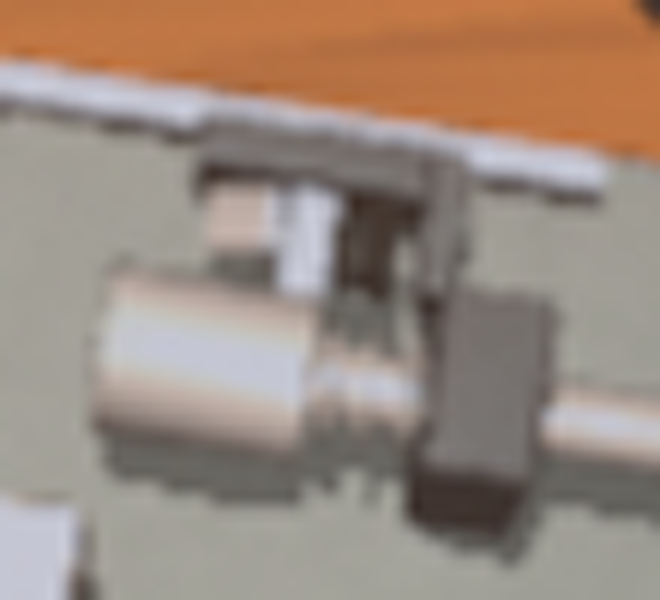

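The sear has snapped up: the trigger pad rose from row 165 to 150 in the zoom and the lug is behind the sear, with a force drop at the same point. I'll ease off now.

>>> servo_tool(
  twist=[
    [0, 0, 0],
    [0, 0, 0],
    [0, 0, 0],
    [0, 0, 0],
  ],
  xyz=[
    [0.01, 0.06, 0],
    [0.01, 0.06, 0],
    [0, 0, 0],
    [0, 0, 0],
  ],
  fingers=[0, 0, 0, 0],
)

```text
time: 13.58
tool_pos: [0.5495, -0.1815, 0.0816]
tool_rot: [0.455, 0.542, 0.456, -0.54]
contact_force: [1.8, 8.8, 4.7]
gripper_width: 0.265
```

```bash
python3 q.py
```

```text
t 13.575 draw 44.56 y 0.74 Fx 8.98 Fy -0.26 Fz 4.74 0.2645415263728196
```

>>> servo_tool(
  twist=[
    [0, 0, 0],
    [0, 0, 0],
    [0, 0, 0],
  ],
  xyz=[
    [0.01, 0.07, 0],
    [0, 0, 0],
    [0, 0, 0],
  ],
  fingers=[0, 0, 0],
)

```text
time: 13.95
tool_pos: [0.5496, -0.1811, 0.0816]
tool_rot: [0.455, 0.542, 0.456, -0.54]
contact_force: [1.7, 7.9, 4.5]
gripper_width: 0.263
```

```bash
python3 q.py
```

```text
t 13.95 draw 44.22 y 0.74 Fx 8.05 Fy -0.30 Fz 4.45 0.26297041219177586
```

>>> servo_tool(
  twist=[
    [0, 0, 0],
    [0, 0, 0],
    [0, 0, 0],
  ],
  xyz=[
    [0.01, 0.06, 0],
    [0, 0, 0],
    [0, 0, 0],
  ],
  fingers=[0, 0, 0],
)

```text
time: 14.32
tool_pos: [0.5496, -0.1811, 0.0816]
tool_rot: [0.456, 0.542, 0.455, -0.54]
contact_force: [2.0, 4.7, 4.6]
gripper_width: 0.261
```

```bash
python3 q.py
```

```text
t 14.325 draw 44.16 y 0.77 Fx 5.02 Fy -1.20 Fz 4.57 0.26066035936426357
```

>>> servo_tool(
  twist=[
    [0, 0, 0],
    [0, 0, 0],
    [0, 0, 0],
  ],
  xyz=[
    [0.01, 0.05, 0],
    [0, 0, 0],
    [0, 0, 0],
  ],
  fingers=[0, 0, 0],
)

```text
time: 14.7
tool_pos: [0.5496, -0.1811, 0.0817]
tool_rot: [0.456, 0.541, 0.455, -0.541]
contact_force: [2.4, 4.5, 4.3]
gripper_width: 0.263
```

```bash
python3 q.py
```

```text
t 14.7 draw 44.15 y 0.77 Fx 4.85 Fy -1.64 Fz 4.31 0.26318943999344296
```

>>> servo_tool(
  twist=[
    [0, 0, 0],
    [0, 0, 0],
    [0, 0, 0],
  ],
  xyz=[
    [0.01, 0.08, 0],
    [0, 0, 0],
    [0, 0, 0],
  ],
  fingers=[0, 0, 0],
)

```text
time: 15.08
tool_pos: [0.5496, -0.1809, 0.0817]
tool_rot: [0.456, 0.541, 0.455, -0.541]
contact_force: [2.7, 0.3, 4.2]
gripper_width: 0.261
```

```bash
python3 q.py
```

```text
t 15.075 draw 43.97 y 0.83 Fx 0.81 Fy -2.63 Fz 4.21 0.26052426592229405
```

The force is now close to zero while the striker holds. I'll open the gripper slowly.

>>> servo_tool(
  twist=[
    [0, 0, 0],
    [0, 0, 0],
    [0, 0, 0],
    [0, 0, 0],
    [0, 0, 0],
    [0, 0, 0],
  ],
  xyz=[
    [0, 0, 0],
    [0, 0, 0],
    [0, 0, 0],
    [0, 0, 0],
    [0, 0, 0],
    [0, 0, 0],
  ],
  fingers=[0.4, 0.6, 0.8, 1, 1, 1],
)

```text
time: 15.82
tool_pos: [0.5491, -0.1803, 0.0813]
tool_rot: [-0.455, -0.541, -0.455, 0.541]
contact_force: [0.1, 0.7, -0.7]
gripper_width: 1.0
```

```bash
python3 q.py w9.png;python3 - <<'E'
from h import *
b=save('scene','s9.png')
f=lambda im,y0,y1,x0,x1,k,n: cv2.imwrite('pics/'+n,cv2.resize(im[y0:y1,x0:x1,::-1],None,fx=k,fy=k,interpolation=cv2.INTER_CUBIC))
f(b,190,300,225,335,6,'s9z.png')
E
```

```text
t 15.825 draw 43.46 y 1.4 Fx 0.69 Fy 0.03 Fz -0.71 0.9997768772736213
```

View pics/s9z.png

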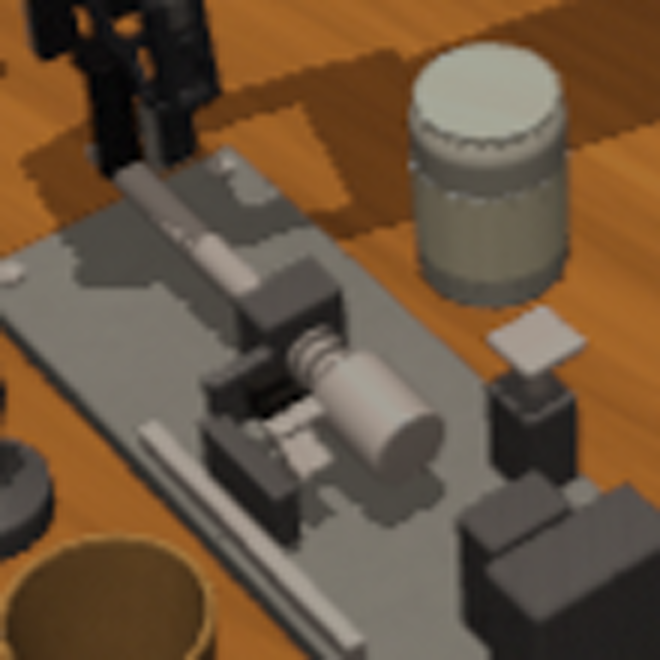

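View pics/w9.png

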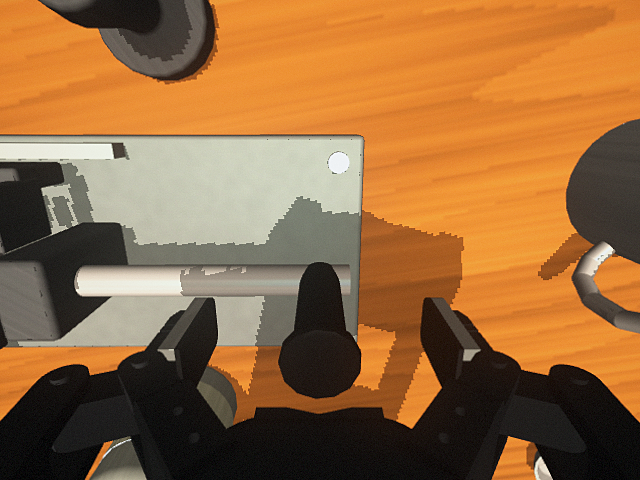

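>>> servo_tool(
  twist=[
    [0, 0, 0],
    [0, 0, 0],
    [0, 0, 0],
    [0, 0, 0],
    [0, 0, 0],
    [0, 0, 0],
    [0, 0, 0],
    [0, 0, 0],
  ],
  xyz=[
    [0, 0, 2],
    [0, 0, 3.5],
    [0, 0, 3.5],
    [0, 0, 2],
    [-0.4, 5.7, 0],
    [-0.4, 5.7, 0],
    [-0.4, 5.7, 0],
    [-0.4, 5.8, 0],
  ],
  fingers=[1, 1, 1, 1, 0, 0, 0, 0],
)

```text
time: 16.92
tool_pos: [0.5326, 0.0504, 0.1918]
tool_rot: [0.455, 0.541, 0.455, -0.541]
contact_force: [0.1, -0.9, 0.5]
gripper_width: 0.143
```

>>> servo_tool(
  twist=[
    [0, 0, 0],
    [0, 0, 0],
    [0, 0, 0],
    [0, 0, 0],
    [0, 0, 0],
    [0, 0, 0],
  ],
  xyz=[
    [0, 0, -1.5],
    [0, 0, -2],
    [0, 0, -1.5],
    [0, 0, 0],
    [0, 0, 0],
    [0, 0, 0],
  ],
  fingers=[0, 0, 0, 0, 0, 0],
)

```text
time: 17.68
tool_pos: [0.5338, 0.0483, 0.1422]
tool_rot: [0.456, 0.541, 0.455, -0.541]
contact_force: [-0.7, -0.5, -0.1]
gripper_width: -0.004
```

```bash
python3 q.py wa.png;python3 - <<'E'
from h import *
s=manip.state(); print(s['tool_pos'])
p=[.580,-.0096,1.3997]
print(proj(m2w([[.05,.056,.095],[.064,.041,.095],[.036,.071,.095]],p),'wrist',s),proj(s['tool_pos'],'wrist',s))
b=save('scene','sa.png')
f=lambda im,y0,y1,x0,x1,k,n: cv2.imwrite('pics/'+n,cv2.resize(im[y0:y1,x0:x1,::-1],None,fx=k,fy=k,interpolation=cv2.INTER_CUBIC))
f(b,180,320,215,355,4.2,'saz.png')
E
```

```text
t 17.675 draw -179.16 y 55.43 Fx -0.66 Fy 0.61 Fz -0.05 -0.004075686528385589
[0.53371102 0.04841282 0.14220423]
[[317.36232697 263.14776645]
 [292.71264473 238.65471339]
 [340.96713215 286.60722627]] [[318.51657333 301.14897337]]
```

View pics/wa.png

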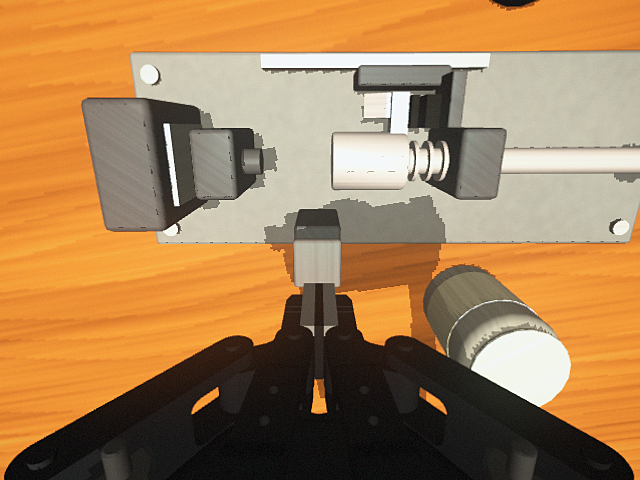

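View pics/saz.png

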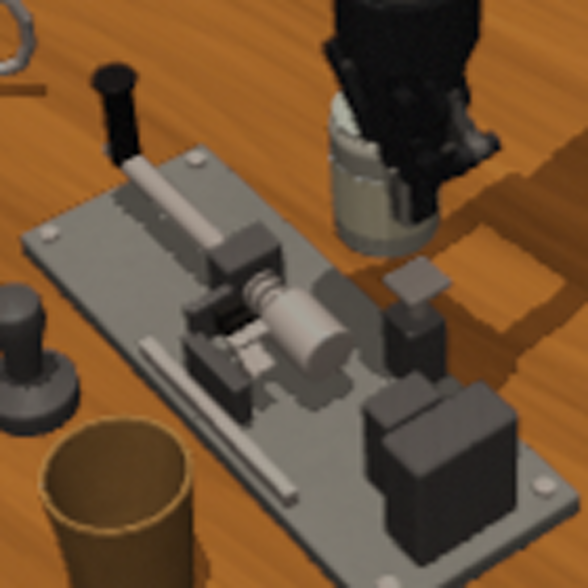

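>>> servo_tool(
  twist=[
    [0, 0, 0],
    [0, 0, 0],
    [0, 0, 0],
    [0, 0, 0],
    [0, 0, 0],
    [0, 0, 0],
  ],
  xyz=[
    [0, 0.05, -1],
    [0, 0, -1.5],
    [0, 0, -1.2],
    [0, 0, -0.6],
    [0, 0, 0],
    [0, 0, 0],
  ],
  fingers=[0, 0, 0, 0, 0, 0],
)

```text
time: 18.52
tool_pos: [0.5334, 0.0492, 0.0987]
tool_rot: [0.456, 0.541, 0.455, -0.541]
contact_force: [0.6, 0.0, 1.1]
gripper_width: -0.002
```

>>> servo_tool(
  twist=[
    [0, 0, 0],
    [0, 0, 0],
    [0, 0, 0],
    [0, 0, 0],
  ],
  xyz=[
    [0, 0, -0.2],
    [0, 0, -0.2],
    [0, 0, 0],
    [0, 0, 0],
  ],
  fingers=[0, 0, 0, 0],
)

```text
time: 19.02
tool_pos: [0.5334, 0.0492, 0.0948]
tool_rot: [0.456, 0.541, 0.455, -0.541]
contact_force: [-0.6, -0.4, 3.0]
gripper_width: -0.002
```

>>> servo_tool(
  twist=[
    [0, 0, 0],
    [0, 0, 0],
    [0, 0, 0],
    [0, 0, 0],
    [0, 0, 0],
    [0, 0, 0],
  ],
  xyz=[
    [0, 0, -0.2],
    [0, 0, -0.2],
    [0, 0, -0.2],
    [0, 0, -0.2],
    [0, 0, 0],
    [0, 0, 0],
  ],
  fingers=[0, 0, 0, 0, 0, 0],
)

```text
time: 19.77
tool_pos: [0.5334, 0.0492, 0.0865]
tool_rot: [0.456, 0.541, 0.455, -0.541]
contact_force: [-0.1, 0.5, 3.3]
gripper_width: -0.002
```

```bash
python3 q.py wb.png
```

```text
t 19.775 draw -180.03 y 55.94 Fx 0.48 Fy 0.22 Fz 3.33 -0.001680308592491781
```

View pics/wb.png

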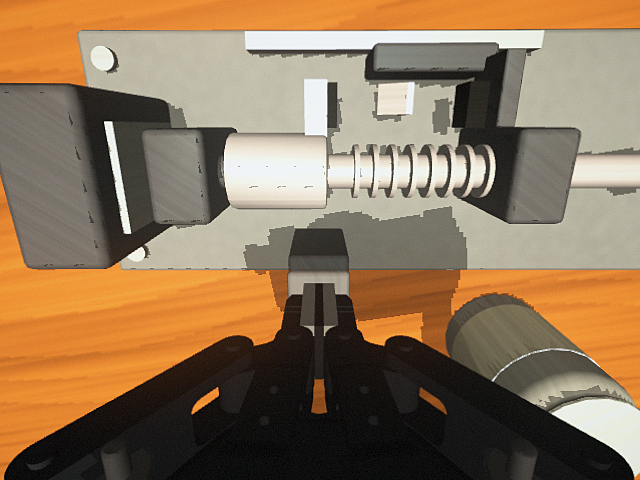

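It struck: the hammer now sits against the die holder (head at columns 222–327). I'll retreat straight up, clear of everything.

>>> servo_tool(
  twist=[
    [0, 0, 0],
    [0, 0, 0],
    [0, 0, 0],
    [0, 0, 0],
    [0, 0, 0],
    [0, 0, 0],
    [0, 0, 0],
    [0, 0, 0],
  ],
  xyz=[
    [0, 0, 1],
    [0, 0, 3],
    [0, 0, 4],
    [0, 0, 4],
    [0, 0, 3],
    [0, 0, 1],
    [0, 0, 0],
    [0, 0, 0],
  ],
  fingers=[0, 0, 0, 0, 0, 0, 0, 0],
)

```text
time: 20.82
tool_pos: [0.5321, 0.0492, 0.2441]
tool_rot: [-0.455, -0.54, -0.456, 0.542]
contact_force: [0.5, 0.0, -0.8]
gripper_width: -0.002
```

```bash
python3 q.py wc.png;python3 - <<'E'
from h import *
s=manip.state()
b=save('scene','sc.png')
p=[.580,-.0096,1.3997]
for d in(0,6): print(d,proj(m2w([[(84.5+d)/1e3,0,.078],[(39.5+d)/1e3,0,.078],[(-130+d)/1e3,0,.127]],p),'wrist',s).round(1).tolist())
a=cv2.imread('pics/wc.png'); cv2.imwrite('pics/wcz.png',cv2.resize(a[60:260,60:300],None,fx=3,fy=3,interpolation=cv2.INTER_CUBIC))
E
```

```text
t 20.825 draw -179.83 y 57.23 Fx 0.11 Fy -0.46 Fz -0.84 -0.0020424640119155765
0 [[277.9, 147.4], [330.5, 147.3], [568.7, 151.2]]
6 [[270.9, 147.4], [323.5, 147.3], [560.3, 151.2]]
```

View pics/wcz.png

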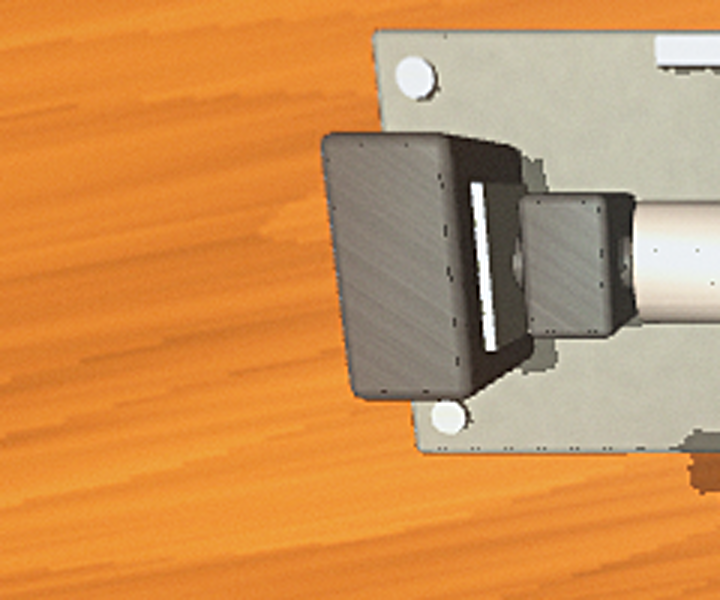

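View pics/wc.png

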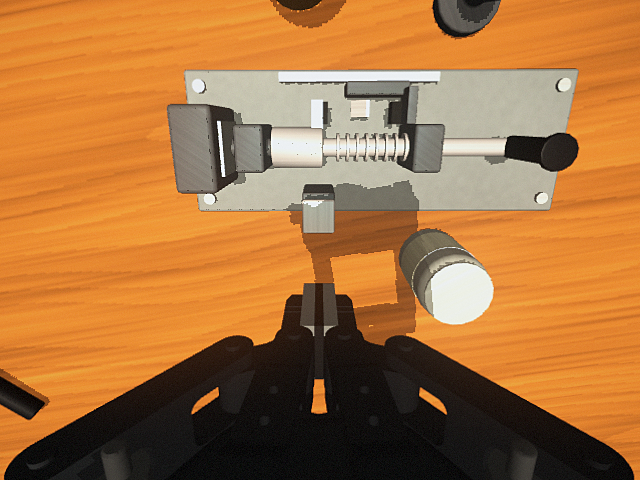

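View pics/sc.png

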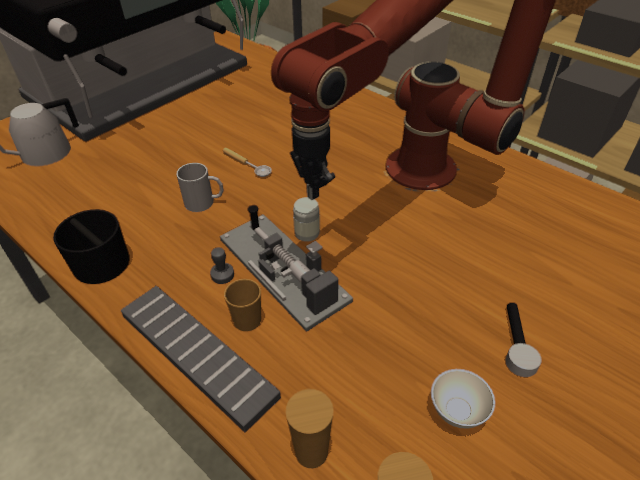

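```bash
python3 -c "
from plant import job
print(job.job_done())"
```

```text
the job is handed in; nothing more can be done
None
```

The tag is marked and the job is handed in at about 21 s of the 61 s allowed.

- **Cocking:** I gripped the upright handle and drew it back in small steps. The catch took between 43.7 and 45 mm of draw: the pull dropped from 10.6 to 8.7 N and the trigger pad rose. I went to about 45.9 mm. No rubber-stop force showed there: the pull was 9.1 N, about the spring's own force.
- **Letting go:** Eased off, the pull fell to about 0.8 N while the striker stayed at about 44 mm. I opened the gripper and pictures showed it staying cocked by itself.
- **Striking:** With the fingers shut, I pressed the trigger pad about 8.5 mm down, reading about 3 N at the end. The striker flew, and I went straight up without touching it again.

**Last checks:**
- **Die depth:** The hammer's front edge was at column 270.7. The model puts it at 270.9 for 6 mm past rest and 277.9 for no drive. The handle cap at about 559 (model 560.3) agrees, so the die looks fully home. I inferred this from the striker's position, because the die's depth can't be read directly.
- **Bystanders:** By eye in the last scene picture they look where they were at the start.
- **Readings that disagreed:** An earlier force dip, 12.0 to 9.4 N at 31 to 34 mm, looked like a catch. The pictures showed the lug still on the sear's ramp, so I kept drawing.

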